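# Transfer a row of border tiles to the carrying rack in laying order

## Robot

A 6-joint arm with a two-finger parallel gripper is mounted at the origin on the work surface. World frame = base frame: x ahead of the robot, y to its left, z up, the work surface at z = 0. Lengths are in mm, angles in degrees, forces in N, time in s.
With the tool pointing down it reaches from about 350 to 850 mm from the base axis. Payload 8.1 kg.
Tool frame: the origin (TCP) lies midway between the tips of the shut fingers; the grasp point (between the pads) lies 19 mm behind it; z points along the fingers, y is the line along which they close (so a half turn about z gives the same grasp; the last joint's range is limited). The gripper opens to 85 mm and grips with 20 to 120 N. Pads are 22 mm wide; open, the fingers measure 114 mm over their backs; the gripper's body (76 mm by 85 mm) begins 54 mm behind the grasp point. The pads swing forward as they close: fully open they stand 13 mm farther back than shut.
Start: joints at [-69.981, 7.471, 85.268, -0, 87.261, -4.893], TCP at [252.757, -544.168, 203.092] pointing down, gripper open.
Joint ranges: [-169.43, 169.43], [-51.17, 129.36], [1.28, 143.12], [-76.62, 256.62], [0, 156.53], [-152.29, 152.29]. Speed limits (degrees/s): [136.94, 136.94, 159.86, 180, 180, 180].

## Interface

Orientations are given as [roll, pitch, yaw] about the fixed x, y, z axes, in that order (R = Rz(yaw) Ry(pitch) Rx(roll)).
In Python, from bench import sense, snapshot, camera_params, hand_in, masks_of, pinpoint gives the robot as it stands.
- The arm moves only by the tool step_arm, never from a script. Its argument "targets" is a list of rows, each an object with "angular": the turn, a rotation vector about the tool's x, y, z scaled (see below), a list of three; "dp": the shift along the tool's x, y, z scaled (see below), a list of three; "fingers": the closure, from 0 (fully open) to 1 (shut). A call has exactly 8 rows; each row is the pose to reach, as a shift and turn from the pose commanded when the call began, along the tool's axes at that moment, turning the shorter way round; what a row does not reach only later rows make up. The controller multiplies each number of a shift by 0.2 m and each number of a turn by 180 degrees. A row lasts 1/8 s, in which the tool goes at most 62.5 mm and 10.7 degrees, less where a joint would pass 70% of its speed; a pose out of reach is approached as far as the arm can. A call with a number of a shift or a turn outside -1 to 1 is refused whole. A call with a gripper value outside its range is refused whole. The fingers move at their own pace and stop on an object; "newtons" is the grip in N (left out, the last holds). Time passes only in rows, so rows that repeat a pose let the fingers close, or fill a call up. It gives the time, the measured TCP pose, the force, the opening and the grip force at its end, in the units of the state.
- sense(): the state, without advancing time (a new reading comes with each control period).
- snapshot(name): name is "side" or "top" or "wrist"; returns the picture (420x560x3 uint8, blue, green, red); there is no depth.
- camera_params(name): a dict with "vfov" (degrees; the focal length in pixels is half the picture's height over the tangent of half this angle, whatever the lens; pixels are square), "cx", "cy" (the principal point, pixels), "R" (3x3) and "t" (3): a world point X has camera coordinates R X + t. Camera axes: x right, y down, z forward; pixel columns grow to the right and rows downward; lengths in mm; the calibration is good to about 2 mm. A picture is of the moment at which its call begins: read the wrist's pose just before it. camera_params takes no time and is no camera call; for the wrist camera it gives the pose at the moment of the call.
- hand_in(): hands the job in; it is judged then, once.
Trained networks look in the newest picture that a camera, given by its name, has taken for a name from the list of things; names that differ only in an ending like _2 or _b are one class to them, and where a whole thing is asked for, a point or a joint stands for the part that bears it (a point fixed in the world has none). Each returns a list of dicts, best first, with "conf" (0 to 1); they miss things now and then, are a little off and sometimes report something else, mostly with a low value. They report only what shows in the picture. A call takes as long as a camera call.
- masks_of(camera, label): "pixels" (420x560 bool, what is visible of it) and "at" ([column, row] in pixels, amid what is visible of it).
- pinpoint(camera, label): "at" ([column, row] in pixels: a listed point, or the origin of a listed thing).
The state is a dict: "time": time; "joint_pos": joint angles; "qd": joint speeds; "joint_efforts": joint torques, N m; "tool_pos": TCP position; "tcp_rot": TCP orientation; "ft_force": force on the tool from outside, world axes, zero at the start; "wrist_torque": the same for the moment, N m; "finger_gap": finger opening in mm; "grip_force": force on a finger pad.
Only numpy, scipy, OpenCV 4.12 (cv2) and the standard library are available. Lean on these libraries where they do the work, as an engineer would, in place of code of your own. Each camera call takes 0.05 s, during which the arm holds its last target. There are 200 camera calls.

## Task

The four border tiles in the wooden drying rack stand in the order in which they will be laid. Move them all across to the empty dark carrying rack, one to each slot in the same order from left to right, every tile set down (not dropped) upright on the floor of its slot and centred front to back. Leave the hammer and the spacer tub where they are.

Things in the scene. Friction and masses are not known exactly. Their poses are not given: they have to be found in the camera images.
- tile_terracotta: Unglazed orange-brown terracotta border tile, 100 x 100 mm and 16 mm thick, about 0.3 kg, brittle, standing on edge in a slot of the drying rack with its top edge 120 mm above the table. Origin: middle of its lower edge; z up to the top edge (100 mm), y along the 16 mm thickness, x along the 100 mm edge.
- tile_white: White glazed (edges too, bare clay back) border tile, 100 x 100 mm and 16 mm thick, about 0.3 kg, brittle, standing on edge in a slot of the drying rack with its top edge 120 mm above the table. Origin: middle of its lower edge; z up to the top edge (100 mm), y along the 16 mm thickness, x along the 100 mm edge.
- tile_blue: Dark blue glazed (edges too, bare clay back) border tile, 100 x 100 mm and 16 mm thick, about 0.3 kg, brittle, standing on edge in a slot of the drying rack with its top edge 120 mm above the table. Origin: middle of its lower edge; z up to the top edge (100 mm), y along the 16 mm thickness, x along the 100 mm edge.
- tile_green: Dark green glazed (edges too, bare clay back) border tile, 100 x 100 mm and 16 mm thick, about 0.3 kg, brittle, standing on edge in a slot of the drying rack with its top edge 120 mm above the table. Origin: middle of its lower edge; z up to the top edge (100 mm), y along the 16 mm thickness, x along the 100 mm edge.
- drying_rack: Pale wooden fixed rack holding the tiles: 250 (y) x 90 (x) x 94 mm high. Two toothed rails (14 mm thick, at x = +-38 mm) form four slots across it at y = -96, -32, 32, 96 mm; each 26 mm wide, floor 20 mm above the table, walls straight to 75 mm, then rounded off. Origin: centre of underside; y along the row, z up. Turned under 20 degrees: +y is the left end seen from the robot.
- carrying_rack: Dark grey fixed rack, empty, left or right of the drying rack, centres about 0.31 m apart. Slots, size, origin and axes as the drying rack's: slots at y = -96, -32, 32, 96 mm, 26 mm wide, floor 20 mm up, tooth tops 94 mm. Turned under 20 degrees: +y is its left end seen from the robot. A steel loop handle at each end sticks out to y = +-148 mm, 54 mm high.
- spacer_tub: Bystander: round grey plastic tub of white tile spacers, 108 mm across the rim, 85 mm high, at the left end of the table. Origin: centre of the underside. (Beyond the racks, nearest edge over 0.72 m ahead of the robot base, stand the fixed tile snapper, 500 mm wide, its red lever up to 175 mm high, and a low stack of spare tiles; neither is used.)
- hammer: Bystander: hammer with wooden handle, 260 mm long, head 90 mm wide, 26 mm high, origin at the middle of its underside, lying on the right of the table. Its x axis runs from the handle to the head.

How it is judged (in metres and radians):
At the end, for the whole second after the job is handed in: Each tile stands in a carrying-rack slot: within 12 mm of its centre along the row and 20 mm front to back, on the slot floor (7 mm), upright (15 degrees), at rest, and 280 to 344 mm from its start: the slot of the same number (a neighbouring slot is 64 mm nearer or farther) ((y of tile_terracotta in the frame of carrying_rack between -0.108 and -0.084 m or y of tile_terracotta in the frame of carrying_rack between -0.044 and -0.02 m or y of tile_terracotta in the frame of carrying_rack between 0.02 and 0.044 m or y of tile_terracotta in the frame of carrying_rack between 0.084 and 0.108 m) and x of tile_terracotta in the frame of carrying_rack between -0.02 and 0.02 m and z of tile_terracotta in the frame of carrying_rack between 0.015 and 0.027 m and distance of tile_terracotta from where it was at the start of the episode between 0.28 and 0.344 m and angle between each of tile_terracotta, tile_white, tile_blue, tile_green's own z axis and vertical below 0.26 rad and linear speed of each of tile_terracotta, tile_white, tile_blue, tile_green below 0.02 m/s and angular speed of each of tile_terracotta, tile_white, tile_blue, tile_green below 0.1 rad/s and (y of tile_white in the frame of carrying_rack between -0.108 and -0.084 m or y of tile_white in the frame of carrying_rack between -0.044 and -0.02 m or y of tile_white in the frame of carrying_rack between 0.02 and 0.044 m or y of tile_white in the frame of carrying_rack between 0.084 and 0.108 m) and x of tile_white in the frame of carrying_rack between -0.02 and 0.02 m and z of tile_white in the frame of carrying_rack between 0.015 and 0.027 m and distance of tile_white from where it was at the start of the episode between 0.28 and 0.344 m and (y of tile_blue in the frame of carrying_rack between -0.108 and -0.084 m or y of tile_blue in the frame of carrying_rack between -0.044 and -0.02 m or y of tile_blue in the frame of carrying_rack between 0.02 and 0.044 m or y of tile_blue in the frame of carrying_rack between 0.084 and 0.108 m) and x of tile_blue in the frame of carrying_rack between -0.02 and 0.02 m and z of tile_blue in the frame of carrying_rack between 0.015 and 0.027 m and distance of tile_blue from where it was at the start of the episode between 0.28 and 0.344 m and (y of tile_green in the frame of carrying_rack between -0.108 and -0.084 m or y of tile_green in the frame of carrying_rack between -0.044 and -0.02 m or y of tile_green in the frame of carrying_rack between 0.02 and 0.044 m or y of tile_green in the frame of carrying_rack between 0.084 and 0.108 m) and x of tile_green in the frame of carrying_rack between -0.02 and 0.02 m and z of tile_green in the frame of carrying_rack between 0.015 and 0.027 m and distance of tile_green from where it was at the start of the episode between 0.28 and 0.344 m); the robot touches nothing.
It fails at once if a tile is dropped (falls free for more than about 25 mm) ((linear speed of tile_terracotta above 0.7 m/s and contact force between the fingers and tile_terracotta below 0.01 N) or (linear speed of tile_white above 0.7 m/s and contact force between the fingers and tile_white below 0.01 N) or (linear speed of tile_blue above 0.7 m/s and contact force between the fingers and tile_blue below 0.01 N) or (linear speed of tile_green above 0.7 m/s and contact force between the fingers and tile_green below 0.01 N)).
It fails at once if the spacer tub is shifted by more than 30 mm (distance of spacer_tub from where it was at the start of the episode above 0.03 m).
It fails at once if the hammer is shifted by more than 30 mm (distance of hammer from where it was at the start of the episode above 0.03 m).
It also fails if it takes over 90 s, if anything falls off the work surface, if the arm or the gripper's body presses on something with over 40 N, if the wrist force passes 120 N, or if a joint passes its speed limit or range.

## Working session

There is one attempt and no reset: what is moved stays moved. The work goes in short steps, Python scripts to look and compute and a tool call to move; the robot and the scene stay as the last step left them, time stands still between calls to the robot, and variables do not carry over. Pictures are saved under pics/ and viewed, at most 14 in all, crops included, and the job is handed in when it is done.

Besides the shell and the picture viewer there is one more tool, called after "Emit:" as a command line: name --argument value ..., lists and objects as JSON in quotes. step_arm: Moves the arm, as the interface text tells. Its arguments: {"type":"object","properties":{"targets":{"type":"array","items":{"type":"object","properties":{"angular":{"type":"array","items":{"type":"number","minimum":-1,"maximum":1}},"dp":{"type":"array","items":{"type":"number","minimum":-1,"maximum":1}},"fingers":{"type":"number"}}}},"newtons":{"type":"number"}},"required":["targets"]}

```bash
mkdir -p pics; python3 - <<'E'
from bench import *
import cv2
print(sense())
for n in ("top","side"):
    im=snapshot(n); cv2.imwrite(f"pics/{n}0.png",im); p=camera_params(n); print(n,p)
    for l in ("tile_terracotta","tile_white","tile_blue","tile_green","drying_rack","carrying_rack","spacer_tub","hammer"):
        print(l,[(d["at"],round(d["conf"],2)) for d in pinpoint(n,l)][:3],[(d["at"],round(d["conf"],2)) for d in masks_of(n,l)][:2])
E
```

```text
{'time': 0.0, 'joint_pos': array([-6.99797455e+01,  7.51267828e+00,  8.53307886e+01, -7.55572892e-04,
        8.72623066e+01, -4.89306328e+00]), 'qd': array([ 0.1192562 , -0.02476253, -0.03266543, -0.04991313,  0.06796239,
       -0.07441035]), 'joint_efforts': array([-3.77448276e-03, -5.69407654e+01, -5.00561607e+01, -4.51781007e-04,
        1.50981301e-02, -3.47950277e-05]), 'tool_pos': array([ 252.55246537, -543.58130109,  202.0553557 ]), 'tcp_rot': array([-1.79894548e+02, -8.27019397e-03,  2.49133470e+01]), 'ft_force': array([-0.37655159,  0.50418527, -0.3208842 ]), 'wrist_torque': array([ 0.01333507, -0.02603439,  0.03428038]), 'grip_force': 0.0, 'finger_gap': 85.51463876052367}
top {'vfov': 53.11771713880711, 'cx': 280.01951579602945, 'cy': 213.3172476482457, 'R': array([[ 0.01262014, -0.99975758, -0.01804191],
       [-0.99081052, -0.01007309, -0.13488158],
       [ 0.13466714,  0.01957834, -0.99069746]]), 't': array([   3.44654496,  520.87160274, 1112.66697164])}
tile_terracotta [] [([249.3, 206.2], 0.86)]
tile_white [([226.8, 211.8], 0.74)] [([222.2, 207.2], 0.77)]
tile_blue
[... 464 characters left out ...]
': array([[-0.97677437, -0.21385783, -0.01329107],
       [-0.1483371 ,  0.71966976, -0.67828573],
       [ 0.1546219 , -0.66056056, -0.73467803]]), 't': array([ 497.76785383,  114.63927037, 1357.10743993])}
tile_terracotta [([266.0, 233.7], 0.9)] [([267.7, 219.9], 0.55)]
tile_white [([261.0, 251.2], 0.88)] [([263.4, 239.3], 0.66)]
tile_blue [([259.6, 269.3], 0.63)] []
tile_green [([272.2, 223.3], 0.76)] [([275.2, 210.6], 0.97)]
drying_rack [([266.5, 248.3], 0.96)] [([262.6, 268.6], 0.78)]
carrying_rack [([281.0, 177.3], 0.79)] [([281.3, 174.1], 0.85)]
spacer_tub [([227.4, 352.9], 0.97)] [([227.0, 345.8], 0.71), ([257.1, 256.3], 0.45)]
hammer [([323.2, 137.5], 0.61)] [([315.8, 136.1], 0.64)]
```

```bash
python3 - <<'E'
import cv2
im=cv2.imread("pics/top0.png")[140:300,90:490]; cv2.imwrite("pics/topc.png",cv2.resize(im,None,fx=2,fy=2,interpolation=cv2.INTER_CUBIC))
im=cv2.imread("pics/side0.png")[120:320,180:380]; cv2.imwrite("pics/sidec.png",cv2.resize(im,None,fx=3,fy=3,interpolation=cv2.INTER_CUBIC))
E
```

```text
(no output)
```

View pics/topc.png

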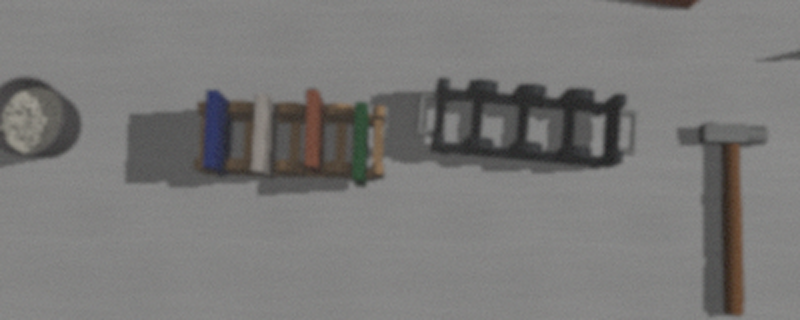

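View pics/sidec.png

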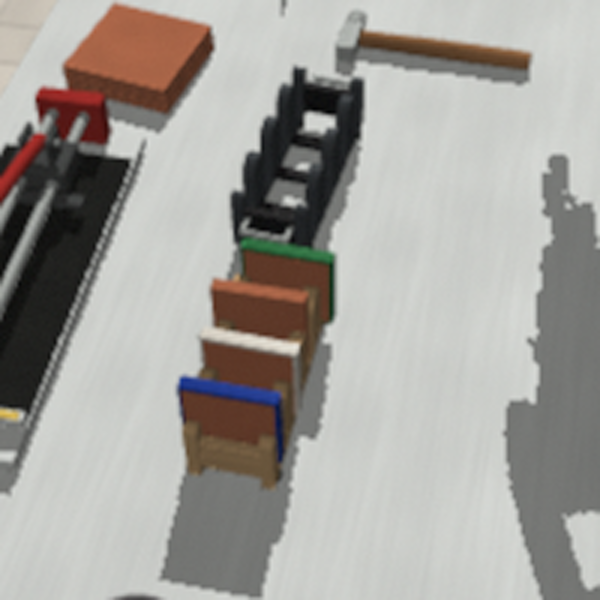

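Left to right the order is blue (crop 215,130), white (262,133), terracotta (313,130) and green (360,143). Green sits further toward the robot and terracotta slightly back. The empty rack is on the right.

```bash
cat > h.py <<'E'
from bench import *
import numpy as np, cv2
from scipy.spatial.transform import Rotation as Ro
L=("tile_blue","tile_white","tile_terracotta","tile_green")
def cam(n):
    p=camera_params(n); p["f"]=210/np.tan(np.radians(p["vfov"]/2)); return p
def plane(p,uv,z):
    d=p["R"].T@np.array([(uv[0]-p["cx"])/p["f"],(uv[1]-p["cy"])/p["f"],1.]); c=-p["R"].T@p["t"]
    return c+d*(z-c[2])/d[2]
def proj(p,X):
    X=np.atleast_2d(X)@p["R"].T+p["t"]; return X[:,:2]/X[:,2:]*p["f"]+[p["cx"],p["cy"]]
def go(pos,yaw,frm=None):
    """rows for going from commanded pose frm=(pos,yaw) (tool down) to pos,yaw: dp in units, turn in units"""
    s=sense(); p0,y0=frm if frm else (s["tool_pos"],s["tcp_rot"][2])
    R=Ro.from_euler("xyz",[180,0,y0],degrees=True)
    return np.round(R.inv().apply(np.array(pos)-p0)/200,4), np.round(-(yaw-y0)/180,4)
E
python3 - <<'E'
from h import *
T=cam("top");S=cam("side")
def tri(a,b):
    A=[];B=[]
    for p,uv in((T,a),(S,b)):
        for k,c in((0,"cx"),(1,"cy")):
            r=(uv[k]-p[c])/p["f"]; A.append(p["R"][k]-r*p["R"][2]); B.append(r*p["t"][2]-p["t"][k])
    return np.linalg.lstsq(np.array(A),np.array(B),rcond=None)[0].round(1)
print("white",tri((226.8,211.8),(261,251.2)),"blue",tri((206,209.8),(259.6,269.3)),"green",tri((270.1,213.6),(272.2,223.3)))
print("dry",tri((235.1,211.3),(266.5,248.3)),"car",tri((351.4,205.8),(281,177.3)),"tub",tri((113.7,204.7),(227.4,352.9)),"ham",tri((456.1,249.8),(323.2,137.5)))
print("terr",plane(S,(266,233.7),20).round(1), plane(T,(249.3,206.2),100).round(1))
print(go([500,-120,360],0),(camera_params("wrist")))
s=sense();print(Ro.from_euler("xyz",s["tcp_rot"],degrees=True).as_matrix(), s["tool_pos"], s["time"])
E
```

```text
white [532.  157.8  24.2] blue [530.4 217.   12.6] green [526.3  37.6  22.8]
dry [527.7 135.3  13.4] car [ 548.1 -187.2   21.6] tub [547.8 484.8  -1.6] ham [ 432.5 -477.     2. ]
terr [541.5  82.7  20. ] [529.8  87.8 100. ]
(array([ 2.0145, -1.403 , -0.7844]), np.float64(0.1384)) {'vfov': 59.51389199762137, 'cx': 279.2906118752641, 'cy': 209.47760127139793, 'R': array([[ 4.22249084e-01, -9.06479673e-01, -5.60329940e-04],
       [-8.60763651e-01, -4.01147686e-01,  3.13315289e-01],
       [-2.84238716e-01, -1.31814782e-01, -9.49648996e-01]]), 't': array([-600.52462761,  -41.27483224,  380.42829025])}
[[ 9.06964676e-01  4.21206688e-01  4.15832185e-05]
 [ 4.21206690e-01 -9.06964675e-01 -5.26692672e-05]
 [ 1.55298627e-05  6.52842947e-05 -9.99999998e-01]] [ 252.77393652 -544.19265383  203.12213918] 1.7
```

Emit:
step_arm --targets '[{"dp": [0.25,-0.11,-0.2],"angular": [0,0,0],"fingers": 0},{"dp": [0.5,-0.23,-0.4],"angular": [0,0,0],"fingers": 0},{"dp": [0.75,-0.34,-0.64],"angular": [0,0,0],"fingers": 0},{"dp": [1,-0.45,-0.64],"angular": [0,0,0],"fingers": 0},{"dp": [1,-0.6,-0.64],"angular": [0,0,0],"fingers": 0},{"dp": [1,-0.75,-0.64],"angular": [0,0,0],"fingers": 0},{"dp": [1,-0.89,-0.64],"angular": [0,0,0],"fingers": 0},{"dp": [1,-0.89,-0.64],"angular": [0,0,0],"fingers": 0}]'

```text
time: 2.7
tool_pos: [359.1, -297.5, 331.9]
tcp_rot: [179.9, -0.0, 25.0]
ft_force: [-0.0, -0.6, 0.0]
finger_gap: 85.4
grip_force: 0.0
```

Emit:
step_arm --targets '[{"dp": [0.25,0,0],"angular": [0,0,0],"fingers": 0},{"dp": [0.5,0,0],"angular": [0,0,0],"fingers": 0},{"dp": [0.75,0,0],"angular": [0,0,0],"fingers": 0},{"dp": [1,0,0],"angular": [0,0,0.05],"fingers": 0},{"dp": [1,0,0],"angular": [0,0,0.1],"fingers": 0},{"dp": [1,0,0],"angular": [0,0,0.138],"fingers": 0},{"dp": [1,0,0],"angular": [0,0,0.138],"fingers": 0},{"dp": [1,0,0],"angular": [0,0,0.138],"fingers": 0}]'

```text
time: 3.7
tool_pos: [540.7, -214.7, 330.9]
tcp_rot: [180.0, 0.0, 0.2]
ft_force: [-0.5, -0.1, 0.5]
finger_gap: 85.4
grip_force: 0.0
```

```bash
python3 - <<'E'
from h import *
s=sense();print(s["time"],s["tool_pos"],s["tcp_rot"])
p=cam("wrist");im=snapshot("wrist");cv2.imwrite("pics/w1.png",im)
for l in L+("drying_rack","carrying_rack"):
    d=pinpoint("wrist",l)[:2]; print(l,[(x["at"],round(x["conf"],2),plane(p,x["at"],0 if "rack" in l else 20).round(0)) for x in d])
E
```

```text
3.7 [ 540.66906864 -214.67245509  330.9413821 ] [1.79999333e+02 1.98131885e-03 2.00474525e-01]
tile_blue []
tile_white []
tile_terracotta [([44.4, 157.5], 0.65, array([533.,  95.,  20.]))]
tile_green [([90.6, 166.8], 0.74, array([521.,  36.,  20.]))]
drying_rack [([29.4, 158.5], 0.82, array([528., 129.,   0.]))]
carrying_rack [([260.1, 143.4], 0.76, array([ 550., -189.,    0.]))]
```

View pics/w1.png

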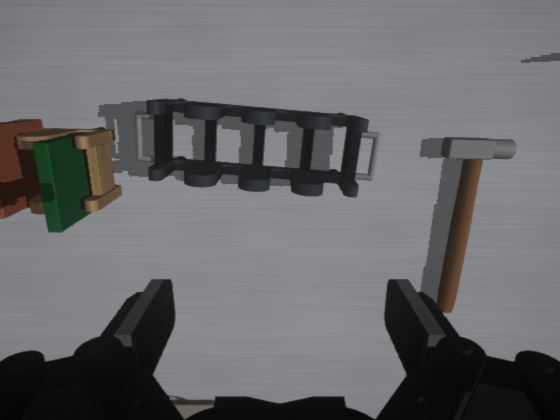

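The wrist view shows the carrying rack at about (260,143), the green tile at (65,185), the terracotta tile at the left edge and the hammer at the right. Next I go above the drying rack.

Emit:
step_arm --targets '[{"dp": [0,-0.2,0],"angular": [0,0,0],"fingers": 0},{"dp": [0,-0.4,0],"angular": [0,0,0],"fingers": 0},{"dp": [-0.05,-0.6,0],"angular": [0,0,0],"fingers": 0},{"dp": [-0.1,-0.8,0],"angular": [0,0,0],"fingers": 0},{"dp": [-0.1,-1,0],"angular": [0,0,0],"fingers": 0},{"dp": [-0.1,-1,0],"angular": [0,0,0],"fingers": 0},{"dp": [-0.1,-1,0],"angular": [0,0,0],"fingers": 0},{"dp": [-0.1,-1,0],"angular": [0,0,0],"fingers": 0}]'

```text
time: 5.05
tool_pos: [520.4, -15.2, 331.0]
tcp_rot: [180.0, 0.0, 0.0]
ft_force: [0.2, 0.0, 0.8]
finger_gap: 85.4
grip_force: 0.0
```

Emit:
step_arm --targets '[{"dp": [0,-0.2,0],"angular": [0,0,0],"fingers": 0.3},{"dp": [0,-0.4,0],"angular": [0,0,0],"fingers": 0.45},{"dp": [0,-0.6,0],"angular": [0,0,0],"fingers": 0.45},{"dp": [0,-0.73,0],"angular": [0,0,0],"fingers": 0.45},{"dp": [0,-0.73,0],"angular": [0,0,0],"fingers": 0.45},{"dp": [0,-0.73,0],"angular": [0,0,0],"fingers": 0.45},{"dp": [0,-0.73,0],"angular": [0,0,0],"fingers": 0.45},{"dp": [0,-0.73,0],"angular": [0,0,0],"fingers": 0.45}]'

```text
time: 6.05
tool_pos: [520.3, 130.9, 331.2]
tcp_rot: [180.0, -0.0, -0.0]
ft_force: [0.2, 0.5, 0.2]
finger_gap: 47.4
grip_force: 0.0
```

```bash
python3 - <<'E'
from h import *
s=sense();print(s["time"],s["tool_pos"],s["tcp_rot"],s["finger_gap"])
p=cam("wrist");im=snapshot("wrist");cv2.imwrite("pics/w2.png",im);import pickle
pickle.dump(p,open("w2.pkl","wb"))
M={}
for l in L+("drying_rack","carrying_rack"):
    d=pinpoint("wrist",l)[:2]; print(l,[(x["at"],round(x["conf"],2),plane(p,x["at"],0 if "rack" in l else 20).round(0)) for x in d])
    m=masks_of("wrist",l)[:2]; M[l]=m; print([(x["conf"],x["at"],x["pixels"].sum()) for x in m])
pickle.dump(M,open("w2m.pkl","wb"))
E
```

```text
6.05 [520.277362   130.86841445 331.15488594] [ 1.79996371e+02 -6.90103870e-03 -1.79995478e-03] 47.414408822942384
tile_blue [([209.5, 144.4], 0.8, array([531., 222.,  20.]))]
[(0.86, [199.4, 152.4], np.int64(2780))]
tile_white [([255.8, 145.2], 0.8, array([530., 161.,  20.]))]
[(0.94, [252.7, 155.0], np.int64(1850)), (0.7, [481.6, 127.2], np.int64(7344))]
tile_terracotta [([306.0, 145.8], 0.97, array([530.,  96.,  20.]))]
[(0.59, [309.2, 152.5], np.int64(1965))]
tile_green [([353.0, 153.4], 0.61, array([520.,  33.,  20.]))]
[(0.9, [363.6, 161.9], np.int64(2739))]
drying_rack [([281.5, 147.3], 0.71, array([525., 127.,   0.])), ([19.6, 128.6], 0.2, array([549., 479.,   0.]))]
[(0.58, [282.6, 156.0], np.int64(6819))]
carrying_rack [([517.0, 127.0], 0.59, array([ 552., -188.,    0.]))]
[(0.56, [481.3, 128.7], np.int64(7538)), (0.24, [21.6, 134.5], np.int64(3302))]
```

View pics/w2.png

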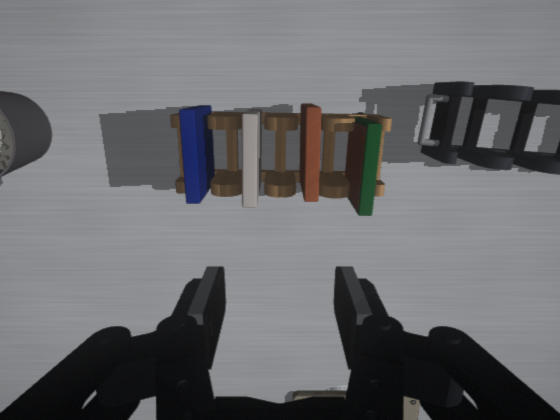

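All four tiles show with their top faces: blue (195,155), white (251,158), terracotta (311,152), green (368,165). I'll fit the top faces at z=120, and fit the racks.

```bash
cat > fit.py <<'E'
from h import *
from scipy.optimize import minimize
def hullmask(p,boxes,x,y,yaw,up=4):
    R=Ro.from_euler("z",yaw,degrees=True)
    m=np.zeros((420*up,560*up),np.uint8)
    for b in boxes:
        P=R.apply(np.array([[i,j,k] for i in b[0:2] for j in b[2:4] for k in b[4:6]],float))+[x,y,0]
        q=((proj(p,P)+.5)*up).astype(np.int32); cv2.fillConvexPoly(m,cv2.convexHull(q),255)
    return cv2.resize(m,(560,420),interpolation=cv2.INTER_AREA)/255.
def fit(p,mask,boxes,x0,ign=None):
    w=np.ones((420,560)) if ign is None else 1-ign
    def c(v): return (np.abs(hullmask(p,boxes,*v)-mask)*w).sum()
    x0=np.array(x0,float)
    for sc in (10,3):
        r=minimize(c,x0,method="Nelder-Mead",options=dict(initial_simplex=np.vstack([x0,x0+[sc,0,0],x0+[0,sc,0],x0+[0,0,sc/2]]),xatol=.1,fatol=.1)); x0=r.x
    return x0,r.fun,mask.sum()
def rackboxes():
    B=[]
    for s in (-38,38):
        B.append((s-7,s+7,-125,125,0,20))
        for a,b in ((-125,-109),(-83,-45),(-19,19),(45,83),(109,125)):
            B.append((s-7,s+7,a,b,0,75)); m=(a+b)/2; h=(b-a)/2
            B.append((s-7,s+7,a+.12*h,b-.12*h,75,87)); B.append((s-7,s+7,m-.5*h,m+.5*h,75,94))
    return B
def inner(p,v): return np.clip(hullmask(p,[(-31,31,-160,160,0,60)],*v),0,1)
E
cat > r1.py <<'E'
from fit import *
import pickle
p=pickle.load(open("w2.pkl","rb")); im=cv2.imread("pics/w2.png"); hsv=cv2.cvtColor(im,cv2.COLOR_BGR2HSV); H,S,V=[hsv[...,i].astype(int) for i in range(3)]
roi=np.zeros((420,560),bool)
c={"blue":((110<H)&(H<130)&(S>120),(160,230)),"white":((S<50)&(V>165),(238,264)),"terr":(((H<12))&(S>90),(296,326)),"green":((45<H)&(H<90)&(S>80),(345,385))}
x0={"blue":(531,222),"white":(530,161),"terr":(530,96),"green":(520,33)}
for k,(m,(a,b)) in c.items():
    r=roi.copy(); r[95:225,a:b]=1; m=m&r
    if k=="white": m=m&(V>165)
    print(k,m.sum(),"V pct",np.percentile(V[m],[5,25,50,75,95]))
    v=V[m]; t=cv2.threshold(v.astype(np.uint8).reshape(-1,1),0,255,cv2.THRESH_OTSU)[0]
    n=cv2.morphologyEx((m&(V>t) if k in("blue","terr") else m).astype(np.uint8),cv2.MORPH_OPEN,np.ones((2,2)))
    top=(-50,50,-8,8,119.9,120); full=(-50,50,-8,8,20,120)
    print("  top",t,fit(p,n.astype(float),[top],(*x0[k],0)),"full",fit(p,m.astype(float),[full],(*x0[k],0)))
    q=cv2.boxPoints(cv2.minAreaRect(np.argwhere(n)[:,::-1].astype(np.float32))); print("  ",[plane(p,u,120)[:2].round(0).tolist() for u in q])
E
python3 r1.py
```

```text
blue 2261 V pct [ 46.  82.  99. 103. 107.]
  top 88.0 (array([530.088044  , 222.76747818,  -0.57744976]), np.float64(157.30196078431374), np.float64(1303.0)) full (array([530.93043785, 225.0882311 ,  -2.50152265]), np.float64(716.7254901960785), np.float64(2261.0))
   [[579.0, 230.0], [580.0, 215.0], [483.0, 215.0], [481.0, 230.0]]Traceback (most recent call last):
  File "r1.py", line 10, in <module>
    print(k,m.sum(),"V pct",np.percentile(V[m],[5,25,50,75,95]))
                            ~~~~~~~~~~~~~^^^^^^^^^^^^^^^^^^^^^^
    return _quantile_unchecked(
        a, q, axis, out, overwrite_input, method, keepdims, weights)
    return _ureduce(a,
                    func=_quantile_ureduce_func,
    ...<5 lines>...
                    overwrite_input=overwrite_input,
                    method=method)
    r = func(a, **kwargs)
    result = _quantile(arr,
                       quantiles=q,
    ...<2 lines>...
                       out=out,
                       weights=wgt)
    previous = arr[previous_indexes]
               ~~~^^^^^^^^^^^^^^^^^^
IndexError: index 0 is out of bounds for axis 0 with size 0
```

```bash
python3 - <<'E'
import cv2
im=cv2.imread("pics/w2.png")[95:225,160:400]; cv2.imwrite("pics/w2c.png",cv2.convertScaleAbs(cv2.resize(im,None,fx=3.3,fy=3.3,interpolation=cv2.INTER_CUBIC),alpha=1.5))
E
```

```text
(no output)
```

View pics/w2c.png

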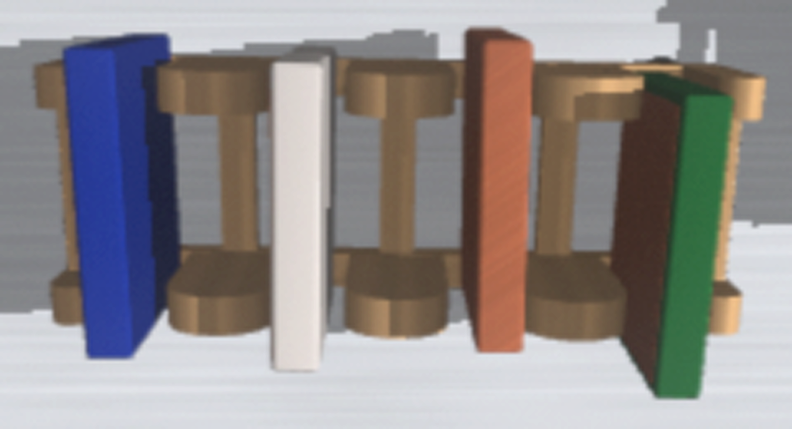

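The crop shows four clear top faces and crossbars between the teeth. I'll take the top-edge corners from it: blue's left edge (66,50)-(88,357), green's right edge (731,98)-(698,398).

```bash
cat > r2.py <<'E'
from fit import *
import pickle
p=pickle.load(open("w2.pkl","rb"))
C={"blue":[(66,50),None,(88,357),(132,357)],"white":[(273,62),(325,62),(272,370),(319,370)],"terr":[(467,32),(529,42),(478,351),(522,351)],"green":[None,(731,98),(656,398),(698,398)]}
for k,c in C.items():
    print(k,[None if q is None else plane(p,(160+q[0]/3.3-.35,95+q[1]/3.3-.35),120)[:2].round(1).tolist() for q in c])
hsv=cv2.cvtColor(cv2.imread("pics/w2.png"),cv2.COLOR_BGR2HSV).astype(int);H,S,V=hsv[...,0],hsv[...,1],hsv[...,2]
def rows(m):
    o=[]
    for r in range(100,216,15):
        i=np.flatnonzero(m[r]); o.append((r,i.min(),i.max()) if len(i) else (r,))
    return o
for r in (140,180): print(hsv[r,238:270:2,2].tolist(),hsv[r,238:270:2,1].tolist())
w=hsv
im=cv2.imread("pics/w2.png")
# racks
wood=((H>8)&(H<25)&(S>70)&(V>40)); wood[:,:165]=0; wood[:,395:]=0; wood[:95]=0; wood[205:]=0
v0=(527,127,0)
tl=[(-50,50,y-8,y+8,20,120) for y in (-96,-32,32,96)]
ign=np.clip(inner(p,v0)+hullmask(p,[(-60,60,b[2]-6,b[3]+6,10,122) for b in tl],*v0),0,1)
print("dry",fit(p,wood.astype(float),rackboxes(),v0,ign))
i1=cv2.imread("pics/w1.png"); p1=pickle.load(open("w2.pkl","rb"))
# w1 pose: same camera mount, tcp (540.67,-214.67,330.94) yaw .2
Rt=Ro.from_euler("xyz",[179.996,-.007,-.002],degrees=True).as_matrix(); Rn=Ro.from_euler("xyz",[179.999,.002,.2],degrees=True).as_matrix()
A=p["R"]@Rt; c=Rt.T@(-p["R"].T@p["t"]-np.array([520.277,130.868,331.155]))
p1["R"]=A@Rn.T; p1["t"]=-p1["R"]@(Rn@c+np.array([540.669,-214.672,330.941]))
pickle.dump(p1,open("w1.pkl","wb"))
d=(i1.max(2)<60); d[:,:145]=0; d[:,370:]=0; d[200:]=0; d[:95]=0
ig=inner(p1,(550,-187,-2))
b=fit(p1,d.astype(float),rackboxes(),(550,-187,-2),ig); print("car",b)
def ov(im,p,v,f):
    m=hullmask(p,rackboxes(),*v); e=cv2.Canny((m*255).astype(np.uint8),50,150)>0; o=im.copy(); o[e]=(0,255,255); return o
o=ov(i1,p1,b[0],0)[90:205,130:390]; cv2.imwrite("pics/ov1.png",cv2.convertScaleAbs(cv2.resize(o,None,fx=3,fy=3,interpolation=cv2.INTER_NEAREST),alpha=1.5))
E
python3 r2.py
```

```text
blue [[580.5, 230.6], None, [482.6, 231.6], [482.6, 217.1]]
white [[577.0, 167.7], [577.0, 151.8], [478.2, 171.0], [478.2, 155.5]]
terr [[585.9, 108.6], [583.0, 89.7], [484.8, 103.0], [484.8, 88.5]]
green [None, [566.4, 26.8], [468.5, 43.2], [468.5, 29.2]]
[79, 90, 92, 142, 145, 146, 147, 148, 150, 152, 117, 64, 86, 88, 88, 89] [0, 8, 25, 13, 14, 14, 14, 14, 14, 13, 15, 12, 9, 6, 6, 11]
[57, 58, 88, 143, 147, 148, 149, 150, 152, 154, 105, 60, 78, 71, 62, 63] [81, 79, 26, 14, 14, 14, 12, 12, 13, 12, 15, 34, 92, 90, 82, 85]
dry (array([526.40709455, 127.17727272,  -1.64512803]), np.float64(238.21262591311034), np.float64(6614.0))
car (array([ 553.36025819, -187.59738717,   -4.56770196]), np.float64(795.8956862745098), np.float64(9855.0))
```

View pics/ov1.png

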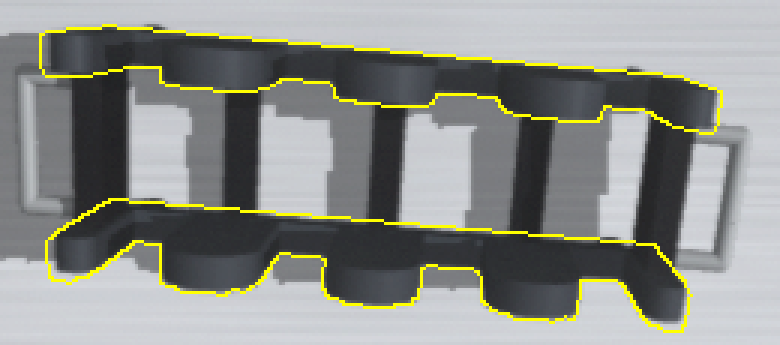

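The overlay fits the carrying rack closely. Plan: take green first, with the tool yaw at -1.6° to match the drying rack.

Emit:
step_arm --newtons 40 --targets '[{"dp": [0,0.16,0.2],"angular": [0,0,0],"fingers": 0.45},{"dp": [-0.014,0.32,0.4],"angular": [0,0,0.009],"fingers": 0.45},{"dp": [-0.014,0.48,0.6],"angular": [0,0,0.009],"fingers": 0.45},{"dp": [-0.014,0.48,0.75],"angular": [0,0,0.009],"fingers": 0.45},{"dp": [-0.014,0.48,0.75],"angular": [0,0,0.009],"fingers": 0.45},{"dp": [-0.014,0.48,0.75],"angular": [0,0,0.009],"fingers": 0.45},{"dp": [-0.014,0.48,0.75],"angular": [0,0,0.009],"fingers": 0.45},{"dp": [-0.014,0.48,0.75],"angular": [0,0,0.009],"fingers": 0.45}]'

```text
time: 7.7
tool_pos: [518.3, 36.0, 182.5]
tcp_rot: [180.0, -0.1, -1.5]
ft_force: [0.1, 0.3, -0.2]
finger_gap: 47.2
grip_force: 0.0
```

```bash
python3 - <<'E'
from h import *
s=sense();print(s["tool_pos"],s["tcp_rot"]);im=snapshot("wrist");cv2.imwrite("pics/w3.png",im)
E
```

```text
[518.28415958  36.00091586 182.51550665] [ 1.79997001e+02 -1.30740920e-01 -1.51248777e+00]
```

View pics/w3.png

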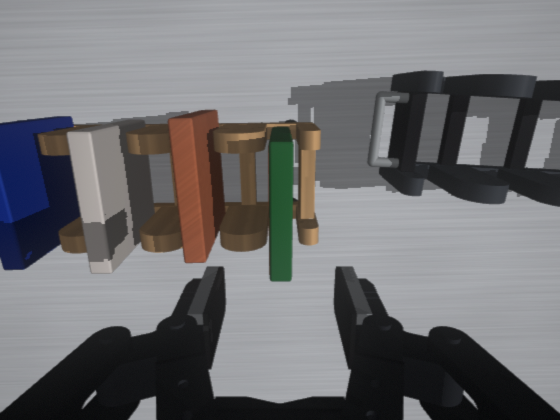

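Green lies centred between the fingers (column 282; fingers at 225 and 335). Next, descend and grip.

Emit:
step_arm --newtons 40 --targets '[{"dp": [0,0,0.15],"angular": [0,0,0],"fingers": 0.45},{"dp": [0,0,0.3],"angular": [0,0,0],"fingers": 0.45},{"dp": [0,0,0.42],"angular": [0,0,0],"fingers": 0.45},{"dp": [0,0,0.47],"angular": [0,0,0],"fingers": 0.45},{"dp": [0,0,0.47],"angular": [0,0,0],"fingers": 0.6},{"dp": [0,0,0.47],"angular": [0,0,0],"fingers": 0.9},{"dp": [0,0,0.47],"angular": [0,0,0],"fingers": 0.9},{"dp": [0,0,0.47],"angular": [0,0,0],"fingers": 0.9}]'

```text
time: 8.75
tool_pos: [518.6, 35.7, 88.6]
tcp_rot: [180.0, -0.1, -1.5]
ft_force: [-0.8, -0.0, 6.7]
finger_gap: 14.1
grip_force: 39.6
```

Emit:
step_arm --targets '[{"dp": [0,0,-0.1],"angular": [0,0,0],"fingers": 0.9},{"dp": [0,0,-0.25],"angular": [0,0,0],"fingers": 0.9},{"dp": [0,0,-0.4],"angular": [0,0,0],"fingers": 0.9},{"dp": [0,0,-0.53],"angular": [0,0,0],"fingers": 0.9},{"dp": [0,0.1,-0.58],"angular": [0,0,0],"fingers": 0.9},{"dp": [0,0.3,-0.58],"angular": [0,0,0],"fingers": 0.9},{"dp": [0,0.5,-0.58],"angular": [0,0,0],"fingers": 0.9},{"dp": [0,0.7,-0.58],"angular": [0,0,0],"fingers": 0.9}]'

```text
time: 9.75
tool_pos: [513.3, -105.3, 202.8]
tcp_rot: [-180.0, 0.0, -1.5]
ft_force: [0.5, -0.2, -2.0]
finger_gap: 13.7
grip_force: 39.2
```

Emit:
step_arm --targets '[{"dp": [0.04,0.2,0],"angular": [0,0,0],"fingers": 0.9},{"dp": [0.08,0.4,0],"angular": [0,0,0.005],"fingers": 0.9},{"dp": [0.12,0.6,0],"angular": [0,0,0.01],"fingers": 0.9},{"dp": [0.16,0.76,0],"angular": [0,0,0.017],"fingers": 0.9},{"dp": [0.177,0.86,0],"angular": [0,0,0.017],"fingers": 0.9},{"dp": [0.177,0.89,0],"angular": [0,0,0.017],"fingers": 0.9},{"dp": [0.177,0.89,0],"angular": [0,0,0.017],"fingers": 0.9},{"dp": [0.177,0.89,0],"angular": [0,0,0.017],"fingers": 0.9}]'

```text
time: 10.75
tool_pos: [544.3, -282.0, 203.2]
tcp_rot: [-180.0, 0.0, -4.5]
ft_force: [-0.5, -0.2, -2.4]
finger_gap: 14.1
grip_force: 39.2
```

```bash
python3 - <<'E'
from h import *
import pickle
s=sense();print(s["tool_pos"],s["tcp_rot"],s["finger_gap"],s["grip_force"]);p=cam("wrist");im=snapshot("wrist");pickle.dump(p,open("w4.pkl","wb"));cv2.imwrite("pics/w4.png",im)
E
```

```text
[ 544.32671407 -281.98850268  203.16916651] [-1.79978264e+02  4.00282579e-04 -4.54053777e+00] 14.066191447095605 39.24221456050873
```

View pics/w4.png

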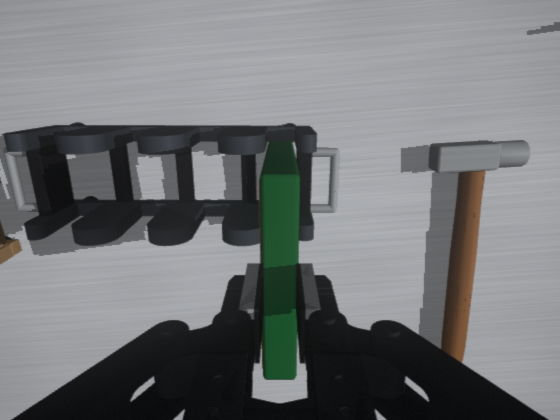

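The green tile is held level above the rightmost slot. I'll refit the rack from this view before lowering.

```bash
cat > r3.py <<'E'
from fit import *
import pickle,sys
n=sys.argv[1]; cols=[int(a) for a in sys.argv[2].split(",")]
p=pickle.load(open(f"{n}.pkl","rb")); im=cv2.imread(f"pics/{n}.png"); d=(im.max(2)<60).astype(float)
v0=(553.4,-187.6,-4.57)
ig=inner(p,v0); ig[245:]=1; ig[:,cols[0]:cols[1]]=1; ig[:100]=1; ig[:,400:]=1
d[hullmask(p,[(-70,70,-128,128,0,110)],*v0)<.5]=0
r=fit(p,d,rackboxes(),v0,ig); print(r, (r[1],(np.abs(hullmask(p,rackboxes(),*v0)-d)*(1-ig)).sum()))
v=r[0]; a=np.radians(v[2])
for s in (96,32,-32,-96): print(s,round(v[0]-s*np.sin(a),1),round(v[1]+s*np.cos(a),1))
E
python3 r3.py w4 255,302
```

```text
(array([ 552.46612294, -186.60348999,   -4.76124316]), np.float64(1695.6990849673202), np.float64(20477.0)) (np.float64(1695.6990849673202), np.float64(1820.149204152249))
96 560.4 -90.9
32 555.1 -154.7
-32 549.8 -218.5
-96 544.5 -282.3
```

Emit:
step_arm --targets '[{"dp": [0,0,0.1],"angular": [0,0,0],"fingers": 0.9},{"dp": [0,0,0.22],"angular": [0,0,0],"fingers": 0.9},{"dp": [0,0,0.34],"angular": [0,0,0],"fingers": 0.9},{"dp": [0,0,0.43],"angular": [0,0,0],"fingers": 0.9},{"dp": [0,0,0.5],"angular": [0,0,0],"fingers": 0.9},{"dp": [0,0,0.545],"angular": [0,0,0],"fingers": 0.9},{"dp": [0,0,0.565],"angular": [0,0,0],"fingers": 0.9},{"dp": [0,0,0.57],"angular": [0,0,0],"fingers": 0.9}]'

```text
time: 11.8
tool_pos: [544.5, -283.3, 89.4]
tcp_rot: [180.0, -0.0, -4.6]
ft_force: [-0.0, 0.0, -2.1]
finger_gap: 14.2
grip_force: 39.2
```

Emit:
step_arm --targets '[{"dp": [0,0,0.006],"angular": [0,0,0],"fingers": 0.9},{"dp": [0,0,0.006],"angular": [0,0,0],"fingers": 0.75},{"dp": [0,0,0.006],"angular": [0,0,0],"fingers": 0.45},{"dp": [0,0,0.006],"angular": [0,0,0],"fingers": 0.45},{"dp": [0,0,-0.1],"angular": [0,0,0],"fingers": 0.45},{"dp": [0,0,-0.3],"angular": [0,0,0],"fingers": 0.45},{"dp": [0,0,-0.47],"angular": [0,0,0],"fingers": 0.45},{"dp": [0,0,-0.47],"angular": [0,0,0],"fingers": 0.45}]'

```text
time: 12.8
tool_pos: [546.8, -284.6, 189.4]
tcp_rot: [179.8, -0.5, -4.6]
ft_force: [0.0, -0.2, -0.1]
finger_gap: 47.1
grip_force: 0.0
```

```bash
python3 - <<'E'
from h import *
import pickle
s=sense();print(s["tool_pos"],s["tcp_rot"],s["finger_gap"],s["ft_force"]);p=cam("wrist");im=snapshot("wrist");pickle.dump(p,open("w5.pkl","wb"));cv2.imwrite("pics/w5.png",im)
E
```

```text
[ 546.75212301 -284.64631757  189.43580009] [179.76354514  -0.45652876  -4.60407977] 47.1256677556381 [ 0.03166991 -0.15771873 -0.07951178]
```

View pics/w5.png

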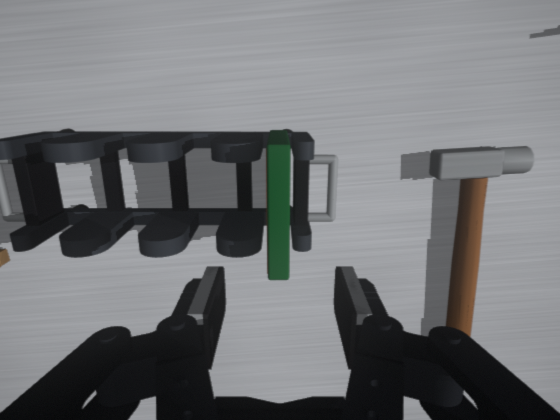

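Green stands upright in the right slot (278,205). Next: terracotta.

Emit:
step_arm --targets '[{"dp": [-0.02,-0.2,0],"angular": [0,0,0],"fingers": 0.45},{"dp": [-0.05,-0.45,0],"angular": [0,0,0],"fingers": 0.45},{"dp": [-0.08,-0.7,0],"angular": [0,0,0],"fingers": 0.45},{"dp": [-0.1,-0.95,0],"angular": [0,0,0],"fingers": 0.45},{"dp": [-0.1,-0.95,0],"angular": [0,0,0],"fingers": 0.45},{"dp": [-0.1,-0.95,0],"angular": [0,0,0],"fingers": 0.45},{"dp": [-0.1,-0.95,0],"angular": [0,0,0],"fingers": 0.45},{"dp": [-0.1,-0.95,0],"angular": [0,0,0],"fingers": 0.45}]'

```text
time: 13.85
tool_pos: [539.5, -93.2, 182.9]
tcp_rot: [180.0, 0.0, -4.7]
ft_force: [0.5, -0.4, 0.5]
finger_gap: 47.0
grip_force: 0.0
```

Emit:
step_arm --targets '[{"dp": [-0.02,-0.2,0],"angular": [0,0,0],"fingers": 0.45},{"dp": [-0.05,-0.45,0],"angular": [0,0,-0.008],"fingers": 0.45},{"dp": [-0.08,-0.7,0],"angular": [0,0,-0.017],"fingers": 0.45},{"dp": [-0.105,-0.94,0],"angular": [0,0,-0.017],"fingers": 0.45},{"dp": [-0.105,-0.94,0],"angular": [0,0,-0.017],"fingers": 0.45},{"dp": [-0.105,-0.94,0],"angular": [0,0,-0.017],"fingers": 0.45},{"dp": [-0.105,-0.94,0],"angular": [0,0,-0.017],"fingers": 0.45},{"dp": [-0.105,-0.94,0],"angular": [0,0,-0.017],"fingers": 0.45}]'

```text
time: 14.85
tool_pos: [533.9, 95.8, 183.1]
tcp_rot: [180.0, 0.0, -1.6]
ft_force: [0.4, -0.4, 0.9]
finger_gap: 47.1
grip_force: 0.0
```

```bash
cat > r4.py <<'E'
from h import *
import pickle,sys
n,l=sys.argv[1:3]
s=sense();print(s["time"],s["tool_pos"],s["tcp_rot"],s["finger_gap"]);p=cam("wrist");im=snapshot("wrist");pickle.dump(p,open(n+".pkl","wb"));cv2.imwrite(f"pics/{n}.png",im)
m=masks_of("wrist",l)
for d in m[:2]:
    print(d["conf"],d["at"])
m=m[0]["pixels"]
for r in range(np.flatnonzero(m.any(1))[0],np.flatnonzero(m.any(1))[-1]+1,12):
    i=np.flatnonzero(m[r]); print(r,[plane(p,(u,r),120)[:2].round(1).tolist() for u in (i.min(),i.max()+1)] if len(i) else 0)
E
python3 r4.py w6 tile_terracotta
```

```text
14.85 [533.90407057  95.77335985 183.05888253] [ 1.79991305e+02  3.32393389e-03 -1.64845880e+00] 47.129660701920415
0.72 [278.0, 201.6]
125 [[593.1, 98.2], [592.9, 90.1]]
137 [[585.9, 102.9], [585.5, 87.8]]
149 [[578.3, 103.8], [577.9, 87.9]]
161 [[570.6, 103.5], [570.2, 86.8]]
173 [[562.8, 104.5], [562.3, 87.6]]
185 [[554.8, 104.8], [554.3, 87.7]]
197 [[546.5, 103.8], [546.1, 87.2]]
209 [[538.2, 103.5], [537.7, 87.4]]
221 [[529.6, 103.8], [529.1, 86.9]]
233 [[520.8, 103.4], [520.4, 87.0]]
245 [[511.9, 103.8], [511.5, 87.8]]
257 [[502.8, 103.4], [502.3, 87.3]]
269 [[493.4, 104.5], [492.9, 86.8]]
```

Terracotta is centred at y = 95.6, which matches the tool. Grip and lift.

Emit:
step_arm --newtons 40 --targets '[{"dp": [0,0,0.15],"angular": [0,0,0],"fingers": 0.45},{"dp": [0,0,0.3],"angular": [0,0,0],"fingers": 0.45},{"dp": [0,0,0.42],"angular": [0,0,0],"fingers": 0.45},{"dp": [0,0,0.472],"angular": [0,0,0],"fingers": 0.45},{"dp": [0,0,0.472],"angular": [0,0,0],"fingers": 0.6},{"dp": [0,0,0.472],"angular": [0,0,0],"fingers": 0.9},{"dp": [0,0,0.472],"angular": [0,0,0],"fingers": 0.9},{"dp": [0,0,0.472],"angular": [0,0,0],"fingers": 0.9}]'

```text
time: 15.95
tool_pos: [534.8, 97.1, 90.2]
tcp_rot: [-180.0, -0.1, -1.5]
ft_force: [-0.7, -1.1, 6.6]
finger_gap: 13.3
grip_force: 39.6
```

Emit:
step_arm --targets '[{"dp": [0,0,-0.1],"angular": [0,0,0],"fingers": 0.9},{"dp": [0,0,-0.25],"angular": [0,0,0],"fingers": 0.9},{"dp": [0,0,-0.4],"angular": [0,0,0],"fingers": 0.9},{"dp": [0,0,-0.53],"angular": [0,0,0],"fingers": 0.9},{"dp": [0,0.1,-0.58],"angular": [0,0,0],"fingers": 0.9},{"dp": [0,0.3,-0.58],"angular": [0,0,0],"fingers": 0.9},{"dp": [0,0.5,-0.58],"angular": [0,0,0],"fingers": 0.9},{"dp": [0,0.7,-0.58],"angular": [0,0,0],"fingers": 0.9}]'

```text
time: 16.95
tool_pos: [528.9, -45.0, 203.4]
tcp_rot: [180.0, 0.1, -1.6]
ft_force: [0.0, -0.9, -3.4]
finger_gap: 13.4
grip_force: 39.0
```

Emit:
step_arm --targets '[{"dp": [0.04,0.2,0],"angular": [0,0,0],"fingers": 0.9},{"dp": [0.08,0.4,0],"angular": [0,0,0.005],"fingers": 0.9},{"dp": [0.11,0.6,0],"angular": [0,0,0.01],"fingers": 0.9},{"dp": [0.119,0.76,0],"angular": [0,0,0.017],"fingers": 0.9},{"dp": [0.119,0.85,0],"angular": [0,0,0.017],"fingers": 0.9},{"dp": [0.119,0.874,0],"angular": [0,0,0.017],"fingers": 0.9},{"dp": [0.119,0.874,0],"angular": [0,0,0.017],"fingers": 0.9},{"dp": [0.119,0.874,0],"angular": [0,0,0.017],"fingers": 0.9}]'

```text
time: 17.95
tool_pos: [549.2, -217.3, 204.7]
tcp_rot: [-180.0, -0.0, -4.5]
ft_force: [-0.5, 0.2, -3.9]
finger_gap: 13.6
grip_force: 39.1
```

Emit:
step_arm --targets '[{"dp": [0,0.005,0.1],"angular": [0,0,0],"fingers": 0.9},{"dp": [0,0.005,0.22],"angular": [0,0,0],"fingers": 0.9},{"dp": [0,0.005,0.34],"angular": [0,0,0],"fingers": 0.9},{"dp": [0,0.005,0.43],"angular": [0,0,0],"fingers": 0.9},{"dp": [0,0.005,0.5],"angular": [0,0,0],"fingers": 0.9},{"dp": [0,0.005,0.545],"angular": [0,0,0],"fingers": 0.9},{"dp": [0,0.005,0.57],"angular": [0,0,0],"fingers": 0.9},{"dp": [0,0.005,0.576],"angular": [0,0,0],"fingers": 0.9}]'

```text
time: 18.95
tool_pos: [549.4, -219.7, 90.4]
tcp_rot: [180.0, -0.1, -4.6]
ft_force: [-1.5, 1.0, 3.0]
finger_gap: 13.1
grip_force: 40.2
```

Emit:
step_arm --targets '[{"dp": [0,0,0.002],"angular": [0,0,0],"fingers": 0.9},{"dp": [0,0,0.002],"angular": [0,0,0],"fingers": 0.75},{"dp": [0,0,0.002],"angular": [0,0,0],"fingers": 0.45},{"dp": [0,0,0.002],"angular": [0,0,0],"fingers": 0.45},{"dp": [0,0,-0.1],"angular": [0,0,0],"fingers": 0.45},{"dp": [0,0,-0.3],"angular": [0,0,0],"fingers": 0.45},{"dp": [0,0,-0.47],"angular": [0,0,0],"fingers": 0.45},{"dp": [0,0,-0.47],"angular": [0,0,0],"fingers": 0.45}]'

```text
time: 19.95
tool_pos: [551.6, -220.6, 189.5]
tcp_rot: [179.8, -0.5, -4.6]
ft_force: [0.6, 0.4, -0.2]
finger_gap: 47.2
grip_force: 0.0
```

Emit:
step_arm --targets '[{"dp": [-0.02,-0.2,0],"angular": [0,0,0],"fingers": 0.45},{"dp": [-0.05,-0.45,0],"angular": [0,0,0],"fingers": 0.45},{"dp": [-0.08,-0.7,0],"angular": [0,0,0],"fingers": 0.45},{"dp": [-0.13,-0.95,0],"angular": [0,0,0],"fingers": 0.45},{"dp": [-0.13,-0.95,0],"angular": [0,0,0],"fingers": 0.45},{"dp": [-0.13,-0.95,0],"angular": [0,0,0],"fingers": 0.45},{"dp": [-0.13,-0.95,0],"angular": [0,0,0],"fingers": 0.45},{"dp": [-0.13,-0.95,0],"angular": [0,0,0],"fingers": 0.45}]'

```text
time: 20.95
tool_pos: [538.3, -29.0, 183.4]
tcp_rot: [180.0, 0.0, -4.7]
ft_force: [-0.2, 0.2, 0.7]
finger_gap: 47.0
grip_force: 0.0
```

Emit:
step_arm --targets '[{"dp": [-0.02,-0.2,0],"angular": [0,0,0],"fingers": 0.45},{"dp": [-0.05,-0.45,0],"angular": [0,0,-0.008],"fingers": 0.45},{"dp": [-0.1,-0.7,0],"angular": [0,0,-0.017],"fingers": 0.45},{"dp": [-0.129,-0.936,0],"angular": [0,0,-0.017],"fingers": 0.45},{"dp": [-0.129,-0.936,0],"angular": [0,0,-0.017],"fingers": 0.45},{"dp": [-0.129,-0.936,0],"angular": [0,0,-0.017],"fingers": 0.45},{"dp": [-0.129,-0.936,0],"angular": [0,0,-0.017],"fingers": 0.45},{"dp": [-0.129,-0.936,0],"angular": [0,0,-0.017],"fingers": 0.45}]'

```text
time: 21.95
tool_pos: [527.9, 159.6, 183.5]
tcp_rot: [180.0, -0.0, -1.7]
ft_force: [-0.4, 0.2, -0.2]
finger_gap: 46.8
grip_force: 0.0
```

```bash
python3 r4.py w7 tile_white
```

```text
21.95 [527.87843772 159.63060561 183.51311633] [ 1.79994951e+02 -1.57269039e-03 -1.65224110e+00] 46.83341587803578
0.94 [275.1, 199.1]
126 [[586.5, 164.0], [586.2, 154.6]]
138 [[579.2, 167.4], [578.8, 153.5]]
150 [[571.6, 169.0], [571.2, 152.4]]
162 [[563.9, 169.3], [563.5, 153.2]]
174 [[556.0, 169.0], [555.6, 152.7]]
186 [[548.0, 169.3], [547.5, 152.9]]
198 [[539.8, 169.7], [539.3, 153.7]]
210 [[531.4, 170.0], [530.9, 153.9]]
222 [[522.8, 170.4], [522.3, 154.1]]
234 [[514.0, 170.7], [513.5, 153.6]]
246 [[505.0, 170.4], [504.6, 154.5]]
258 [[495.8, 170.8], [495.4, 154.6]]
270 [[486.5, 171.2], [486.0, 154.8]]
```

Emit:
step_arm --newtons 40 --targets '[{"dp": [0,-0.006,0.15],"angular": [0,0,0],"fingers": 0.45},{"dp": [0,-0.006,0.3],"angular": [0,0,0],"fingers": 0.45},{"dp": [0,-0.006,0.42],"angular": [0,0,0],"fingers": 0.45},{"dp": [0,-0.006,0.472],"angular": [0,0,0],"fingers": 0.45},{"dp": [0,-0.006,0.472],"angular": [0,0,0],"fingers": 0.6},{"dp": [0,-0.006,0.472],"angular": [0,0,0],"fingers": 0.9},{"dp": [0,-0.006,0.472],"angular": [0,0,0],"fingers": 0.9},{"dp": [0,-0.006,0.472],"angular": [0,0,0],"fingers": 0.9}]'

```text
time: 23.05
tool_pos: [528.7, 162.3, 90.6]
tcp_rot: [-180.0, -0.1, -1.5]
ft_force: [-0.6, 0.1, 5.5]
finger_gap: 13.4
grip_force: 39.8
```

Emit:
step_arm --targets '[{"dp": [0,0,-0.1],"angular": [0,0,0],"fingers": 0.9},{"dp": [0,0,-0.25],"angular": [0,0,0],"fingers": 0.9},{"dp": [0,0,-0.4],"angular": [0,0,0],"fingers": 0.9},{"dp": [0,0,-0.53],"angular": [0,0,0],"fingers": 0.9},{"dp": [0,0.1,-0.58],"angular": [0,0,0],"fingers": 0.9},{"dp": [0,0.3,-0.58],"angular": [0,0,0],"fingers": 0.9},{"dp": [0,0.5,-0.58],"angular": [0,0,0],"fingers": 0.9},{"dp": [0,0.7,-0.58],"angular": [0,0,0],"fingers": 0.9}]'

```text
time: 24.05
tool_pos: [523.0, 19.9, 204.8]
tcp_rot: [180.0, 0.1, -1.6]
ft_force: [0.4, 0.1, -3.1]
finger_gap: 13.1
grip_force: 39.1
```

Emit:
step_arm --targets '[{"dp": [0.04,0.2,0],"angular": [0,0,0],"fingers": 0.9},{"dp": [0.08,0.4,0],"angular": [0,0,0.005],"fingers": 0.9},{"dp": [0.13,0.6,0],"angular": [0,0,0.01],"fingers": 0.9},{"dp": [0.16,0.76,0],"angular": [0,0,0.017],"fingers": 0.9},{"dp": [0.18,0.85,0],"angular": [0,0,0.017],"fingers": 0.9},{"dp": [0.18,0.88,0],"angular": [0,0,0.017],"fingers": 0.9},{"dp": [0.18,0.88,0],"angular": [0,0,0.017],"fingers": 0.9},{"dp": [0.18,0.88,0],"angular": [0,0,0.017],"fingers": 0.9}]'

```text
time: 25.05
tool_pos: [555.1, -153.8, 205.2]
tcp_rot: [-180.0, 0.0, -4.5]
ft_force: [0.6, 0.5, -2.9]
finger_gap: 13.2
grip_force: 39.1
```

Emit:
step_arm --targets '[{"dp": [0,0,0.1],"angular": [0,0,0],"fingers": 0.9},{"dp": [0,0,0.22],"angular": [0,0,0],"fingers": 0.9},{"dp": [0,0,0.34],"angular": [0,0,0],"fingers": 0.9},{"dp": [0,0,0.43],"angular": [0,0,0],"fingers": 0.9},{"dp": [0,0,0.5],"angular": [0,0,0],"fingers": 0.9},{"dp": [0,0,0.545],"angular": [0,0,0],"fingers": 0.9},{"dp": [0,0,0.57],"angular": [0,0,0],"fingers": 0.9},{"dp": [0,0,0.576],"angular": [0,0,0],"fingers": 0.9}]'

```text
time: 26.05
tool_pos: [555.6, -155.1, 90.8]
tcp_rot: [180.0, -0.1, -4.6]
ft_force: [-2.9, 0.3, 3.6]
finger_gap: 12.7
grip_force: 40.6
```

Contact with the floor felt. Release and lift.

Emit:
step_arm --targets '[{"dp": [0,0,0.002],"angular": [0,0,0],"fingers": 0.9},{"dp": [0,0,0.002],"angular": [0,0,0],"fingers": 0.75},{"dp": [0,0,0.002],"angular": [0,0,0],"fingers": 0.45},{"dp": [0,0,0.002],"angular": [0,0,0],"fingers": 0.45},{"dp": [0,0,-0.1],"angular": [0,0,0],"fingers": 0.45},{"dp": [0,0,-0.3],"angular": [0,0,0],"fingers": 0.45},{"dp": [0,0,-0.47],"angular": [0,0,0],"fingers": 0.45},{"dp": [0,0,-0.47],"angular": [0,0,0],"fingers": 0.45}]'

```text
time: 27.05
tool_pos: [557.8, -155.8, 189.8]
tcp_rot: [179.9, -0.5, -4.6]
ft_force: [0.4, 0.9, -0.6]
finger_gap: 46.9
grip_force: 0.0
```

Emit:
step_arm --targets '[{"dp": [-0.02,-0.2,0],"angular": [0,0,0],"fingers": 0.45},{"dp": [-0.05,-0.45,0],"angular": [0,0,0],"fingers": 0.45},{"dp": [-0.08,-0.7,0],"angular": [0,0,0],"fingers": 0.45},{"dp": [-0.13,-0.95,0],"angular": [0,0,0],"fingers": 0.45},{"dp": [-0.13,-0.95,0],"angular": [0,0,0],"fingers": 0.45},{"dp": [-0.13,-0.95,0],"angular": [0,0,0],"fingers": 0.45},{"dp": [-0.13,-0.95,0],"angular": [0,0,0],"fingers": 0.45},{"dp": [-0.13,-0.95,0],"angular": [0,0,0],"fingers": 0.45}]'

```text
time: 28.05
tool_pos: [544.5, 35.5, 183.8]
tcp_rot: [180.0, 0.0, -4.7]
ft_force: [0.0, -0.6, 0.6]
finger_gap: 46.5
grip_force: 0.0
```

Emit:
step_arm --targets '[{"dp": [-0.02,-0.2,0],"angular": [0,0,0],"fingers": 0.45},{"dp": [-0.05,-0.45,0],"angular": [0,0,-0.008],"fingers": 0.45},{"dp": [-0.1,-0.7,0],"angular": [0,0,-0.017],"fingers": 0.45},{"dp": [-0.144,-0.93,0],"angular": [0,0,-0.017],"fingers": 0.45},{"dp": [-0.144,-0.93,0],"angular": [0,0,-0.017],"fingers": 0.45},{"dp": [-0.144,-0.93,0],"angular": [0,0,-0.017],"fingers": 0.45},{"dp": [-0.144,-0.93,0],"angular": [0,0,-0.017],"fingers": 0.45},{"dp": [-0.144,-0.93,0],"angular": [0,0,-0.017],"fingers": 0.45}]'

```text
time: 29.05
tool_pos: [531.0, 223.2, 183.9]
tcp_rot: [180.0, -0.0, -1.6]
ft_force: [1.0, -0.1, 0.7]
finger_gap: 46.8
grip_force: 0.0
```

```bash
python3 r4.py w8 tile_blue
```

```text
29.05 [531.02888555 223.15906427 183.94359438] [ 1.79994409e+02 -3.38310960e-03 -1.64859928e+00] 46.75343315608342Traceback (most recent call last):
  File "r4.py", line 8, in <module>
    m=m[0]["pixels"]
      ~^^^
IndexError: list index out of range
```

View pics/w8.png

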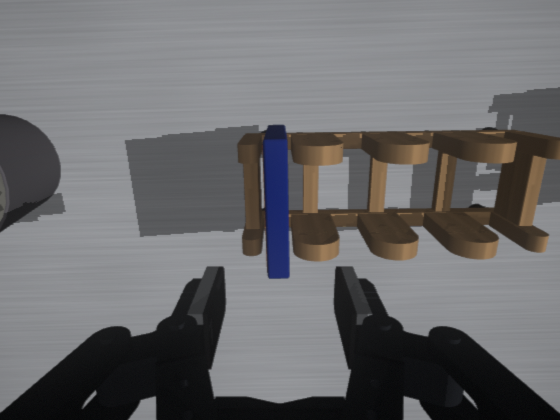

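Blue lies at column 278, between the fingers (225 and 335). Grip.

Emit:
step_arm --newtons 40 --targets '[{"dp": [0,-0.004,0.15],"angular": [0,0,0],"fingers": 0.45},{"dp": [0,-0.004,0.3],"angular": [0,0,0],"fingers": 0.45},{"dp": [0,-0.004,0.42],"angular": [0,0,0],"fingers": 0.45},{"dp": [0,-0.004,0.474],"angular": [0,0,0],"fingers": 0.45},{"dp": [0,-0.004,0.474],"angular": [0,0,0],"fingers": 0.6},{"dp": [0,-0.004,0.474],"angular": [0,0,0],"fingers": 0.9},{"dp": [0,-0.004,0.474],"angular": [0,0,0],"fingers": 0.9},{"dp": [0,-0.004,0.474],"angular": [0,0,0],"fingers": 0.9}]'

```text
time: 30.15
tool_pos: [531.8, 225.4, 90.6]
tcp_rot: [-180.0, -0.1, -1.5]
ft_force: [-0.5, -0.5, 5.4]
finger_gap: 13.3
grip_force: 39.8
```

Emit:
step_arm --targets '[{"dp": [0,0,-0.1],"angular": [0,0,0],"fingers": 0.9},{"dp": [0,0,-0.25],"angular": [0,0,0],"fingers": 0.9},{"dp": [0,0,-0.4],"angular": [0,0,0],"fingers": 0.9},{"dp": [0,0,-0.53],"angular": [0,0,0],"fingers": 0.9},{"dp": [0,0.1,-0.58],"angular": [0,0,0],"fingers": 0.9},{"dp": [0,0.3,-0.58],"angular": [0,0,0],"fingers": 0.9},{"dp": [0,0.5,-0.58],"angular": [0,0,0],"fingers": 0.9},{"dp": [0,0.7,-0.58],"angular": [0,0,0],"fingers": 0.9}]'

```text
time: 31.15
tool_pos: [526.0, 83.0, 204.7]
tcp_rot: [180.0, 0.1, -1.6]
ft_force: [1.2, 0.2, -3.3]
finger_gap: 13.0
grip_force: 39.1
```

Emit:
step_arm --targets '[{"dp": [0.04,0.2,0],"angular": [0,0,0],"fingers": 0.9},{"dp": [0.08,0.4,0],"angular": [0,0,0.005],"fingers": 0.9},{"dp": [0.13,0.6,0],"angular": [0,0,0.01],"fingers": 0.9},{"dp": [0.17,0.76,0],"angular": [0,0,0.017],"fingers": 0.9},{"dp": [0.192,0.85,0],"angular": [0,0,0.017],"fingers": 0.9},{"dp": [0.192,0.878,0],"angular": [0,0,0.017],"fingers": 0.9},{"dp": [0.192,0.878,0],"angular": [0,0,0.017],"fingers": 0.9},{"dp": [0.192,0.878,0],"angular": [0,0,0.017],"fingers": 0.9}]'

```text
time: 32.15
tool_pos: [560.4, -90.3, 205.1]
tcp_rot: [-180.0, 0.0, -4.5]
ft_force: [0.7, -0.5, -3.3]
finger_gap: 12.7
grip_force: 39.1
```

Emit:
step_arm --targets '[{"dp": [0,0,0.1],"angular": [0,0,0],"fingers": 0.9},{"dp": [0,0,0.22],"angular": [0,0,0],"fingers": 0.9},{"dp": [0,0,0.3],"angular": [0,0,0],"fingers": 0.9},{"dp": [0,0,0.3],"angular": [0,0,0],"fingers": 0.9},{"dp": [0,0,0.3],"angular": [0,0,0],"fingers": 0.9},{"dp": [0,0,0.3],"angular": [0,0,0],"fingers": 0.9},{"dp": [0,0,0.3],"angular": [0,0,0],"fingers": 0.9},{"dp": [0,0,0.3],"angular": [0,0,0],"fingers": 0.9}]'

```text
time: 33.15
tool_pos: [560.8, -91.5, 145.5]
tcp_rot: [180.0, -0.0, -4.6]
ft_force: [-0.4, 0.6, -2.8]
finger_gap: 13.0
grip_force: 39.1
```

On target; the rest of the way down.

Emit:
step_arm --targets '[{"dp": [0,0,0.06],"angular": [0,0,0],"fingers": 0.9},{"dp": [0,0,0.12],"angular": [0,0,0],"fingers": 0.9},{"dp": [0,0,0.18],"angular": [0,0,0],"fingers": 0.9},{"dp": [0,0,0.23],"angular": [0,0,0],"fingers": 0.9},{"dp": [0,0,0.26],"angular": [0,0,0],"fingers": 0.9},{"dp": [0,0,0.272],"angular": [0,0,0],"fingers": 0.9},{"dp": [0,0,0.277],"angular": [0,0,0],"fingers": 0.9},{"dp": [0,0,0.277],"angular": [0,0,0],"fingers": 0.9}]'

```text
time: 34.15
tool_pos: [561.3, -91.7, 91.1]
tcp_rot: [180.0, -0.1, -4.6]
ft_force: [-4.6, -0.5, 5.1]
finger_gap: 13.0
grip_force: 41.1
```

Emit:
step_arm --targets '[{"dp": [0,0,0],"angular": [0,0,0],"fingers": 0.75},{"dp": [0,0,0],"angular": [0,0,0],"fingers": 0.45},{"dp": [0,0,0],"angular": [0,0,0],"fingers": 0.45},{"dp": [0,0,-0.1],"angular": [0,0,0],"fingers": 0.45},{"dp": [0,0,-0.3],"angular": [0,0,0],"fingers": 0.45},{"dp": [0,0,-0.55],"angular": [0,0,0],"fingers": 0.45},{"dp": [0,0,-0.8],"angular": [0,0,0],"fingers": 0.45},{"dp": [0,0,-1],"angular": [0,0,0],"fingers": 0.45}]'

```text
time: 35.15
tool_pos: [561.0, -91.5, 294.1]
tcp_rot: [180.0, -0.2, -4.6]
ft_force: [0.4, -0.0, 0.6]
finger_gap: 47.1
grip_force: 0.0
```

Emit:
step_arm --targets '[{"dp": [0,0.2,-0.1],"angular": [0,0,0],"fingers": 0.45},{"dp": [0,0.4,-0.2],"angular": [0,0,0],"fingers": 0.45},{"dp": [0,0.5,-0.2],"angular": [0,0,0],"fingers": 0.45},{"dp": [0,0.5,-0.2],"angular": [0,0,0],"fingers": 0.45},{"dp": [0,0.5,-0.2],"angular": [0,0,0],"fingers": 0.45},{"dp": [0,0.5,-0.2],"angular": [0,0,0],"fingers": 0.45},{"dp": [0,0.5,-0.2],"angular": [0,0,0],"fingers": 0.45},{"dp": [0,0.5,-0.2],"angular": [0,0,0],"fingers": 0.45}]'

```text
time: 36.15
tool_pos: [552.6, -190.6, 329.6]
tcp_rot: [-180.0, 0.0, -4.6]
ft_force: [-0.0, -0.6, -0.2]
finger_gap: 46.8
grip_force: 0.0
```

```bash
python3 - <<'E'
from fit import *
s=sense();p=cam("wrist");im=snapshot("wrist")
v=(552.9,-187.1,-4.66)
o=im.copy()
e=cv2.Canny((hullmask(p,[(-50,50,s-8,s+8,119,120) for s in (96,32,-32,-96)],*v)*255).astype(np.uint8),50,150)>0; o[e]=(0,255,255)
cv2.imwrite("pics/end.png",cv2.convertScaleAbs(cv2.resize(o[90:240,120:400],None,fx=2.8,fy=2.8,interpolation=cv2.INTER_NEAREST),alpha=1.5))
print(s["tool_pos"],s["time"])
E
```

```text
[ 552.60923493 -190.57020164  329.59725135] 36.15
```

View pics/end.png

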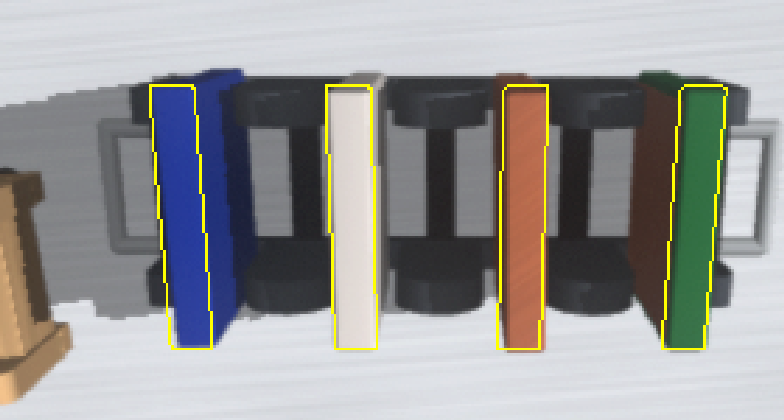

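All four tiles match the ideal outlines (centred, tops at 120 mm) to within about 2 mm: blue (195,215), white (352,215), terracotta (523,215), green (693,215).

```bash
python3 -c "
from bench import hand_in; print(hand_in())"
```

```text
the job is handed in; nothing more can be done
None
```

All four tiles (blue, white, terracotta, green from left to right) stand upright and centred in the carrying rack in their original order, the hammer and tub were not touched, and the job was handed in at about 36 s; no verdict came back.

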